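# Lift the gouge tray out of the sliding-cover tool box

## Robot

A 6-joint arm with a two-finger parallel gripper is mounted at the origin on the work surface. World frame = base frame: x ahead of the robot, y to its left, z up, the work surface at z = 0. Lengths are in m, angles in rad, forces in N, time in s.
With the tool pointing down it reaches from about 0.3 to 0.775 m from the base axis. Payload 14.6 kg.
Tool frame: the origin (TCP) lies between the finger pads, 19 mm behind the fingertips; this is the grasp point; z points along the fingers, y is the line along which they close (so a half turn about z gives the same grasp; the last joint's range is limited). The gripper opens to 85 mm and grips with 20 to 120 N. Pads are 22 mm wide; open, the fingers measure 114 mm over their backs; the gripper's body (76 mm by 85 mm) begins 54 mm behind the grasp point. The pads swing forward as they close: fully open they stand 13 mm farther back than shut.
Start: joints at [1.192, 0.3, 1.521, -0, 1.321, -0.067], TCP at [0.169, 0.523, 0.25] pointing down, gripper open.
Joint ranges: [-3.03, 3.03], [-0.79, 2.21], [0.23, 2.52], [-1.04, 4.18], [0, 3.07], [-2.55, 2.55]. Speed limits (rad/s): [2.22, 2.22, 2.57, 3.14, 3.14, 3.14].

## Interface

Orientations are given as a rotation vector (axis times angle).
In Python, from bench import r, imaging gives the robot as it stands.
- The arm moves only by the shell command python3 -m creep 'ROWS' [OPENING]. ROWS is JSON, a list of rows, each an object of numbers: "tx", "ty", "tz": the shift along the tool's x, y, z in cm; "rx", "ry", "rz": the turn, a rotation vector about the tool's x, y, z in degrees. In form: [{"tx": .., "ty": .., "tz": .., "rx": .., "ry": .., "rz": ..}, ...]. A call has 1 to 5 rows; each row is the pose to reach, as a shift and turn from the pose commanded when the call began, along the tool's axes at that moment; what a row does not reach only later rows make up. A row lasts 1/12 s, in which the tool goes at most 41.7 mm and 7.16 degrees, less where a joint would pass 70% of its speed; a pose out of reach is approached as far as the arm can. A call with a gripper value outside its range is refused whole. OPENING is the opening, from 0 (shut) to 1 (fully open), set as the call begins (- or left out, the last holds). The fingers move at their own pace and stop on an object; the grip force is fixed at half the most. Time passes only in rows, so rows that repeat a pose let the fingers close. It gives the time, the measured TCP pose, the force, the opening and the grip force at its end, in the units of the state.
- r.read_state(): the state, without advancing time (a new reading comes with each control period).
- imaging.capture(name): name is "scene" or "top"; returns a dict with "color" (420x560x3 uint8, red, green, blue), "mtx" (3x3 intrinsics, pixels), "extrinsics" (4x4, takes a point from world to camera coordinates). Camera axes: x right, y down, z forward; pixel columns grow to the right and rows downward; lengths in m; the calibration is good to about 2 mm. A picture is of the moment at which its call begins. There is no depth.
- r.finish_job(): hands the job in; it is judged then, once.
The state is a dict: "time": time; "q": joint angles; "qvel": joint speeds; "effort": joint torques, N m; "position": TCP position; "eef_rot": TCP orientation; "contact_force": force on the tool from outside, world axes, zero at the start; "moment": the same for the moment, N m; "finger_gap": finger opening in m; "finger_force": force on a finger pad.
Only numpy, scipy, OpenCV 4.12 (cv2) and the standard library are available. Lean on these libraries where they do the work, as an engineer would, in place of code of your own. Each camera call takes 0.05 s, during which the arm holds its last target. There are 200 camera calls.

## Task

Slide the cover of the wooden tool box all the way along to its far stop, then take the gouge tray by its red hand rail and lift it straight up out of its compartment, keeping it level so that all four gouges stay in it. Finish still holding it, level and still, about ten centimetres above the top of the box and over its compartment, so that I can take it from you; leave the cover open and the ink can, the bottle and the brayer where they are.

Things in the scene. Friction and masses are not known exactly. Their poses are not given: they have to be found in the camera images.
- tool_box: Pale wooden box fixed to the table, 210 (x) x 400 (y) x 92 mm high. Origin: centre of its underside, z up. Walls 10 to 12 mm, floor 8 mm. A divider at y = 0 parts it: the tray's compartment at +y (186 mm along x; y from 4 to 190 mm), spare stock at -y. A half-length cover runs in grooves along the long walls; the groove lips are the box's top and do not overhang the compartments
- cover (a joint): Sliding plywood cover, 198 x 195 x 6 mm, its top 86.5 mm above the table. Value in m: 0 = wholly over the tray's compartment, 0.195 = at its far stop, wholly over the other one; grows as the cover moves along the box's -y. Starts at 0 to 0.04. Friction about 2 N; it stays where it is left
- cover_pull (a point): Centre of the cover's pull, a dark wooden batten on the middle of the cover: 90 mm along the box's x, 16 mm thick along the box's y (the sliding direction), standing 24 mm above the cover. This point is 12 mm above the cover's top, 98.5 mm above the table; axes as the box's
- well (a point): Centre of the floor of the tray's compartment, 8 mm above the table; axes as the box's
- tray: Loose wooden tray, 164 (x) x 156 (y) x 28 mm high, walls and floor 5 mm, 0.2 to 0.42 kg, standing on the compartment's floor (8 mm above the table), 5 to 20 mm free all round, axes nearly along the box's. Origin: centre of its underside; z up. A centre board along x, 10 mm thick, 30 mm high, parts it into two lanes; posts at its ends carry the red hand rail
- tray_handle (a point): Centre of the tray's red hand rail: 164 mm along the tray's x, 16 mm thick along its y, 18 mm high (50 to 68 mm above the tray's underside, open below between the end posts). This point is 59 mm above the tray's underside, over its centre of mass; axes as the tray's. The closed cover passes 4 mm above the rail
- gouge0: Carving gouge whose wooden handle has a band of green, 125 mm long, 18 mm wide, 16 mm high, 35 g, lying loose along x in the tray's -y lane. Origin: its middle, on its underside; x towards the blade
- gouge1: Carving gouge whose wooden handle has a band of blue, 125 mm long, 18 mm wide, 16 mm high, 35 g, lying loose along x in the tray's -y lane. Origin: its middle, on its underside; x towards the blade
- gouge2: Carving gouge whose wooden handle has a band of orange, 125 mm long, 18 mm wide, 16 mm high, 35 g, lying loose along x in the tray's +y lane. Origin: its middle, on its underside; x towards the blade
- gouge3: Carving gouge whose wooden handle has a band of yellow, 125 mm long, 18 mm wide, 16 mm high, 35 g, lying loose along x in the tray's +y lane. Origin: its middle, on its underside; x towards the blade
- ink_can: Bystander: metal ink can with a blue band and pale lid, 72 mm across, 75 mm high, standing beyond an end of the box. Origin: centre of its underside
- bottle: Bystander: white bottle with a green cap, 60 mm across, 150 mm high, standing beyond an end of the box. Origin: centre of its underside
- brayer: Bystander: hand ink roller with a black rubber roller 100 mm wide and 32 mm thick and a dark wooden handle, 171 mm long, 32 mm high, lying beyond the box's far (+x) long side. Origin: on the table, under the joint of handle and fork; x towards the roller

How it is judged:
By the outcome, as a careful person would: the job done as asked, in the order asked, and still so for the second after the job is handed in, while the arm keeps its last pose, push and grip.
It also fails if it takes over 53 s, if anything falls off the work surface, if the arm or the gripper's body presses on something with over 40 N, if the wrist force passes 120 N, or if a joint passes its speed limit or range.

## Working session

There is one attempt and no reset: what is moved stays moved. The work goes in short steps, Python scripts to look and compute and a shell command to move; the robot and the scene stay as the last step left them, time stands still between calls to the robot, and variables do not carry over. Pictures are saved under pics/ and viewed, at most 10 in all, crops included, and the job is handed in when it is done.

```bash
mkdir -p pics
python3 - <<'E'
from bench import r, imaging
import cv2,numpy as np
for n in("scene","top"):
    d=imaging.capture(n); cv2.imwrite(f"pics/{n}0.png",d["color"][:,:,::-1]); print(n,d["mtx"].round(1).tolist(),d["extrinsics"].round(4).tolist())
s=r.read_state(); print({k:np.round(v,3).tolist() for k,v in s.items()})
E
```

```text
scene [[451.4, 0.0, 278.1], [0.0, 451.4, 205.8], [0.0, 0.0, 1.0]] [[-0.7293, 0.684, -0.0195, 0.4234], [0.4973, 0.5102, -0.7017, -0.2431], [-0.47, -0.5214, -0.7122, 1.568], [0.0, 0.0, 0.0, 1.0]]
top [[436.5, 0.0, 275.5], [0.0, 436.5, 213.8], [0.0, 0.0, 1.0]] [[-0.0146, -0.9996, 0.024, 0.0068], [-0.9893, 0.011, -0.1452, 0.5869], [0.1449, -0.0258, -0.9891, 1.1765], [0.0, 0.0, 0.0, 1.0]]
{'time': 0.1, 'q': [1.192, 0.3, 1.522, -0.0, 1.321, -0.067], 'qvel': [-0.0, -0.001, -0.003, -0.001, 0.0, -0.0], 'effort': [-0.002, -54.438, -36.237, -0.0, 0.003, -0.0], 'position': [0.169, 0.523, 0.249], 'eef_rot': [-0.488, -3.103, 0.002], 'contact_force': [-0.45, 0.725, 0.921], 'moment': [-0.009, 0.01, -0.001], 'finger_force': 0.0, 'finger_gap': 0.085}
```

View pics/scene0.png

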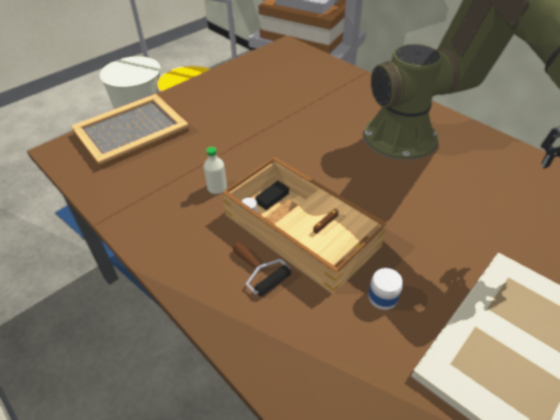

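View pics/top0.png

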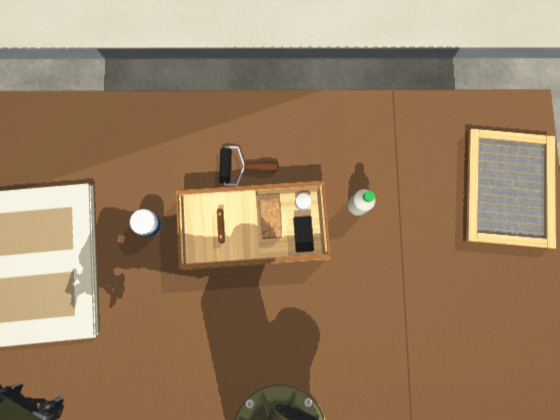

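The scene view shows the box in the middle, with the pull near (326,221). The top view shows the box from (178,191) to (328,260), the pull at about (221,226), the can at (145,223), the bottle at (362,202) and the brayer at (240,165). Next I'll enlarge both.

Run:
```python
import cv2
a=cv2.imread("pics/top0.png")[170:280,165:345]; cv2.imwrite("pics/tc.png",cv2.resize(a,None,fx=4.4,fy=4.4,interpolation=3))
a=cv2.imread("pics/scene0.png")[150:290,215:395]; cv2.imwrite("pics/sc.png",cv2.resize(a,None,fx=4.2,fy=4.2,interpolation=3))
```

```text
(no output)
```

View pics/tc.png

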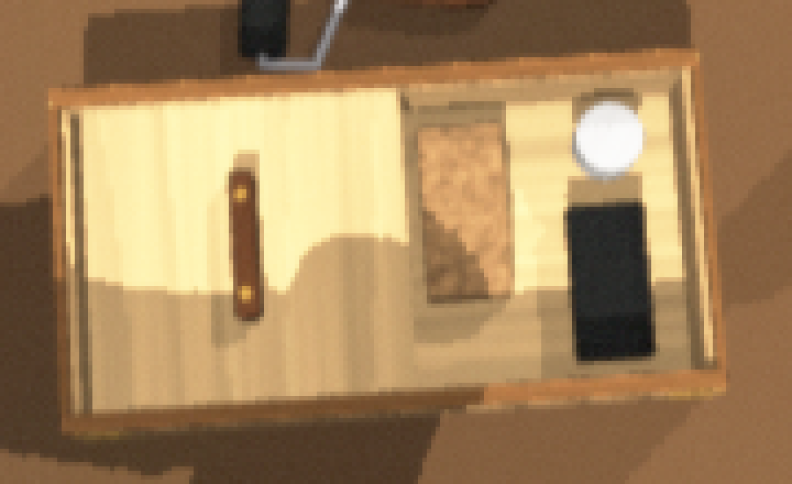

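View pics/sc.png

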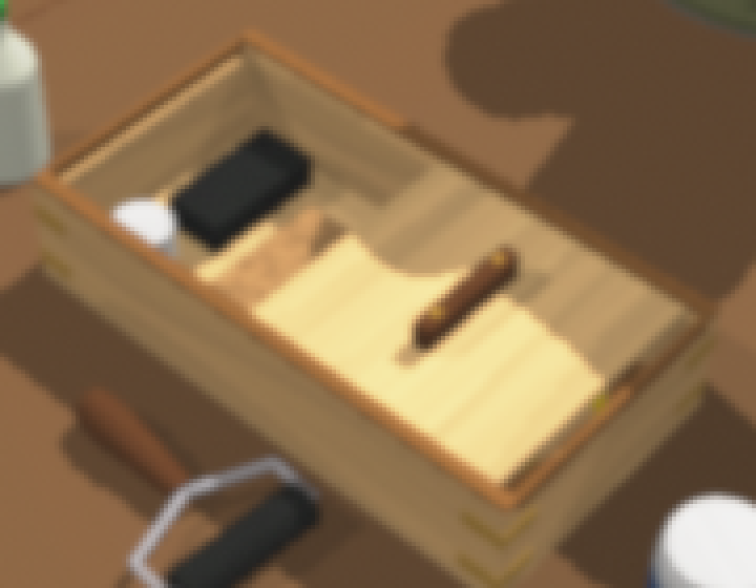

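In the top crop, the box's top corners are TL (50,90), TR (700,52), BR (725,385) and BL (64,432), with the pull's brass pins at (240,193) and (246,293). In the scene crop, the corners are (508,500), (38,180), (245,35) and (710,312), with the pins at (436,313) and (500,258).

```bash
cat > m.py <<'E'
import numpy as np, cv2
from bench import r, imaging
from scipy.spatial.transform import Rotation as R
def tri(cs,cams):
    P=[d["mtx"]@d["extrinsics"][:3] for d in cams]
    h=cv2.triangulatePoints(P[0],P[1],np.array(cs[0],float).T,np.array(cs[1],float).T); return (h[:3]/h[3]).T
def ray(px,z,d):
    M=d["extrinsics"]; o=-M[:3,:3].T@M[:3,3]; v=M[:3,:3].T@np.linalg.solve(d["mtx"],[*px,1]); return o+v*(z-o[2])/v[2]
def go(target):  # tool-axes shift cm from measured pose
    s=r.read_state(); return (R.from_rotvec(s["eef_rot"]).inv().apply(np.array(target)-s["position"])*100).round(2)
E
python3 - <<'E'
from m import *
np.set_printoptions(precision=4,suppress=True)
t=imaging.capture("top");s=imaging.capture("scene")
T=np.array([(50,90),(700,52),(725,385),(64,432),(240,193),(246,293)])/4.4+[165-.4,170-.4]
S=np.array([(508,500),(38,180),(245,35),(710,312),(436,313),(500,258)])/4.2+[215-.4,150-.4]
p=tri([T,S],[t,s]); print(p)
print("size",np.linalg.norm(p[0]-p[1]),np.linalg.norm(p[1]-p[2]),np.linalg.norm(p[2]-p[3]),np.linalg.norm(p[3]-p[0]))
c=p[:4].mean(0); ey=(p[0]+p[3]-p[1]-p[2])[:2]; ex=(p[0]+p[1]-p[2]-p[3])[:2]
print("c",c,"yaw",np.degrees(np.arctan2(-ey[0],ey[1])),np.degrees(np.arctan2(ex[1],ex[0])))
print("pull",p[4:].mean(0), np.degrees(np.arctan2(*(p[4]-p[5])[[1,0]])))
st=r.read_state(); print(R.from_rotvec(st["eef_rot"]).as_matrix())
E
```

```text
[[ 0.6457  0.2672  0.0957]
 [ 0.6672 -0.131   0.0848]
 [ 0.4637 -0.1429  0.0841]
 [ 0.441   0.255   0.0846]
 [ 0.5796  0.15    0.1074]
 [ 0.5191  0.1465  0.1086]]
size 0.3989316944350946 0.20378354176739308 0.3985277236379953 0.20538870008377677
c [0.5544 0.0621 0.0873] yaw 3.180578001474513 3.3679413475981397
pull [0.5494 0.1482 0.108 ] 3.358908221181522
[[-0.9518  0.3068 -0.0003]
 [ 0.3068  0.9518 -0.0006]
 [ 0.     -0.0007 -1.    ]]
```

The size, height (0.108 m against 0.1105 m) and yaw (about 3.3°) all agree with the text. I'll move to above the pull, turning 21.2° on the way.

```bash
python3 -m creep '[{"tx":-3.4,"ty":-1.7,"rz":-4.2},{"tx":-6.8,"ty":-3.4,"rz":-8.4},{"tx":-10.2,"ty":-5.1,"rz":-12.6},{"tx":-13.6,"ty":-6.8,"rz":-16.8},{"tx":-17,"ty":-8.5,"rz":-21.2}]' 0.6
python3 -c "
from m import *
print(go([.5494,.1482,.17]), R.from_rotvec(r.read_state()['eef_rot']).as_matrix().round(3))"
```

```text
[-47.75 -24.02   7.98] [[-0.952  0.307 -0.   ]
 [ 0.307  0.952 -0.001]
 [ 0.    -0.001 -1.   ]]invalid input at $[0]: expected keys tx, ty, tz, rx, ry, rz
```

All six keys are needed in every row.

```bash
python3 -m creep '[{"tx":-3.4,"ty":-1.7,"tz":0,"rx":0,"ry":0,"rz":-4.2},{"tx":-6.8,"ty":-3.4,"tz":0,"rx":0,"ry":0,"rz":-8.4},{"tx":-10.2,"ty":-5.1,"tz":0,"rx":0,"ry":0,"rz":-12.6},{"tx":-13.6,"ty":-6.8,"tz":0,"rx":0,"ry":0,"rz":-16.8},{"tx":-17,"ty":-8.5,"tz":0,"rx":0,"ry":0,"rz":-21.2}]' 0.6
python3 -c "
from m import *
print(go([.5494,.1482,.17]), R.from_rotvec(r.read_state()['eef_rot']).as_matrix().round(3))"
```

```text
time: 0.62
position: [0.3053, 0.389, 0.25]
eef_rot: [0.098, -3.14, 0.0]
contact_force: [0.8, 0.3, 0.8]
finger_gap: 0.0513
finger_force: 0.0
[-22.87 -25.55   8.  ] [[-0.998 -0.062 -0.   ]
 [-0.062  0.998 -0.   ]
 [ 0.    -0.    -1.   ]]
```

```bash
python3 -m creep '[{"tx":-2.6,"ty":-2.9,"tz":0,"rx":0,"ry":0,"rz":0},{"tx":-5.2,"ty":-5.8,"tz":0,"rx":0,"ry":0,"rz":0},{"tx":-7.8,"ty":-8.7,"tz":0,"rx":0,"ry":0,"rz":0},{"tx":-10.4,"ty":-11.6,"tz":0,"rx":0,"ry":0,"rz":0},{"tx":-13,"ty":-14.5,"tz":0,"rx":0,"ry":0,"rz":0}]'
python3 -m creep '[{"tx":-2.6,"ty":-2.9,"tz":1,"rx":0,"ry":0,"rz":0},{"tx":-5.2,"ty":-5.8,"tz":3,"rx":0,"ry":0,"rz":0},{"tx":-7.8,"ty":-8.7,"tz":5,"rx":0,"ry":0,"rz":0},{"tx":-9.87,"ty":-11.05,"tz":7,"rx":0,"ry":0,"rz":0.2},{"tx":-9.87,"ty":-11.05,"tz":8,"rx":0,"ry":0,"rz":0.2}]'
python3 -c "
from m import *
print(go([.5494,.1482,.113]), R.from_rotvec(r.read_state()['eef_rot']).as_matrix().round(3))"
```

```text
time: 1.03
position: [0.4437, 0.2516, 0.25]
eef_rot: [-0.091, 3.14, 0.0]
contact_force: [-0.2, 0.3, 0.4]
finger_gap: 0.0514
finger_force: 0.0
time: 1.45
position: [0.5498, 0.1444, 0.1669]
eef_rot: [0.079, -3.138, 0.002]
contact_force: [-0.6, -0.3, -0.8]
finger_gap: 0.0511
finger_force: 0.0
[0.   0.39 5.39] [[-0.999 -0.05  -0.002]
 [-0.05   0.999 -0.001]
 [ 0.002 -0.001 -1.   ]]
```

```bash
python3 -m creep '[{"tx":0,"ty":0.1,"tz":1,"rx":0,"ry":0,"rz":-0.3},{"tx":0,"ty":0.1,"tz":2.5,"rx":0,"ry":0,"rz":-0.3},{"tx":0,"ty":0.1,"tz":4,"rx":0,"ry":0,"rz":-0.3},{"tx":0,"ty":0.1,"tz":4.7,"rx":0,"ry":0,"rz":-0.3},{"tx":0,"ty":0.1,"tz":4.7,"rx":0,"ry":0,"rz":-0.3}]'
python3 -c "
from m import *
print(go([.5494,.1482,.113]), R.from_rotvec(r.read_state()['eef_rot']).as_matrix().round(3))"
```

```text
time: 1.87
position: [0.5465, 0.1504, 0.1218]
eef_rot: [0.096, -3.138, 0.0]
contact_force: [-0.1, 0.1, -0.3]
finger_gap: 0.0512
finger_force: 0.0
[-0.27 -0.23  0.88] [[-0.998 -0.061 -0.002]
 [-0.061  0.998 -0.   ]
 [ 0.002 -0.    -1.   ]]
```

```bash
python3 -m creep '[{"tx":-0.2,"ty":-0.2,"tz":0.5,"rx":0,"ry":0,"rz":0.2},{"tx":-0.2,"ty":-0.2,"tz":0.9,"rx":0,"ry":0,"rz":0.2},{"tx":-0.2,"ty":-0.2,"tz":0.9,"rx":0,"ry":0,"rz":0.2}]'
python3 -m creep '[{"tx":0,"ty":0,"tz":0,"rx":0,"ry":0,"rz":0},{"tx":0,"ty":0,"tz":0,"rx":0,"ry":0,"rz":0},{"tx":0,"ty":0,"tz":0,"rx":0,"ry":0,"rz":0},{"tx":0,"ty":0,"tz":0,"rx":0,"ry":0,"rz":0},{"tx":0,"ty":0,"tz":0,"rx":0,"ry":0,"rz":0}]' 0
```

```text
time: 2.12
position: [0.5497, 0.1479, 0.1138]
eef_rot: [0.089, -3.14, 0.0]
contact_force: [-0.6, -0.7, 0.2]
finger_gap: 0.0508
finger_force: 0.0
time: 2.53
position: [0.5499, 0.1479, 0.1146]
eef_rot: [-0.089, 3.14, 0.0]
contact_force: [-3.1, 0.8, 5.8]
finger_gap: 0.0143
finger_force: 59.3
```

I have a firm grip on the pull. Next I'll slide the cover about 18.4 cm, easing off near the stop.

```bash
python3 -m creep '[{"tx":0,"ty":-1,"tz":0,"rx":0,"ry":0,"rz":0},{"tx":0,"ty":-2.5,"tz":0,"rx":0,"ry":0,"rz":0},{"tx":0,"ty":-4.5,"tz":0,"rx":0,"ry":0,"rz":0},{"tx":0,"ty":-6.5,"tz":0,"rx":0,"ry":0,"rz":0},{"tx":0,"ty":-8.5,"tz":0,"rx":0,"ry":0,"rz":0}]'
python3 -m creep '[{"tx":0,"ty":-2,"tz":0,"rx":0,"ry":0,"rz":0},{"tx":0,"ty":-4,"tz":0,"rx":0,"ry":0,"rz":0},{"tx":0,"ty":-6,"tz":0,"rx":0,"ry":0,"rz":0},{"tx":0,"ty":-7.5,"tz":0,"rx":0,"ry":0,"rz":0},{"tx":0,"ty":-8.5,"tz":0,"rx":0,"ry":0,"rz":0}]'
python3 -m creep '[{"tx":0,"ty":-0.3,"tz":0,"rx":0,"ry":0,"rz":0},{"tx":0,"ty":-0.6,"tz":0,"rx":0,"ry":0,"rz":0},{"tx":0,"ty":-0.9,"tz":0,"rx":0,"ry":0,"rz":0},{"tx":0,"ty":-1.2,"tz":0,"rx":0,"ry":0,"rz":0},{"tx":0,"ty":-1.2,"tz":0,"rx":0,"ry":0,"rz":0}]'
```

```text
time: 2.95
position: [0.5547, 0.0625, 0.1146]
eef_rot: [-0.089, 3.139, 0.001]
contact_force: [0.6, 3.3, 3.5]
finger_gap: 0.0148
finger_force: 59.3
time: 3.37
position: [0.5596, -0.0232, 0.1146]
eef_rot: [-0.087, 3.139, 0.0]
contact_force: [-1.2, 2.0, 6.3]
finger_gap: 0.0145
finger_force: 59.5
time: 3.78
position: [0.56, -0.0321, 0.1146]
eef_rot: [-0.089, 3.14, 0.005]
contact_force: [-2.4, 17.5, 8.2]
finger_gap: 0.0144
finger_force: 60.1
```

The stop shows up as 17.5 N. I'll release, rise, and look.

```bash
python3 -m creep '[{"tx":0,"ty":0,"tz":0,"rx":0,"ry":0,"rz":0},{"tx":0,"ty":0,"tz":0,"rx":0,"ry":0,"rz":0},{"tx":0,"ty":0,"tz":0,"rx":0,"ry":0,"rz":0},{"tx":0,"ty":0,"tz":-1.5,"rx":0,"ry":0,"rz":0},{"tx":0,"ty":0,"tz":-4,"rx":0,"ry":0,"rz":0}]' 0.6
python3 -m creep '[{"tx":3,"ty":0,"tz":-2,"rx":0,"ry":0,"rz":0},{"tx":7,"ty":0,"tz":-3,"rx":0,"ry":0,"rz":0},{"tx":11,"ty":0,"tz":-4,"rx":0,"ry":0,"rz":0},{"tx":14,"ty":0,"tz":-4,"rx":0,"ry":0,"rz":0},{"tx":15,"ty":0,"tz":-4,"rx":0,"ry":0,"rz":0}]'
python3 - <<'E'
from m import *
t=imaging.capture("top");s=imaging.capture("scene")
cv2.imwrite("pics/t1.png",t["color"][:,:,::-1]);cv2.imwrite("pics/s1.png",s["color"][:,:,::-1])
a=cv2.imread("pics/t1.png")[170:280,165:345]; cv2.imwrite("pics/tc1.png",cv2.resize(a,None,fx=4.4,fy=4.4,interpolation=3))
a=cv2.imread("pics/s1.png")[150:290,215:395]; cv2.imwrite("pics/sc1.png",cv2.resize(a,None,fx=4.2,fy=4.2,interpolation=3))
E
```

```text
time: 4.2
position: [0.5588, -0.034, 0.1521]
eef_rot: [0.088, -3.136, -0.001]
contact_force: [0.0, 0.4, 0.2]
finger_gap: 0.0513
finger_force: 0.0
time: 4.62
position: [0.4073, -0.0425, 0.1944]
eef_rot: [-0.088, 3.14, -0.001]
contact_force: [-1.1, 0.4, -0.3]
finger_gap: 0.0511
finger_force: 0.0
```

View pics/tc1.png

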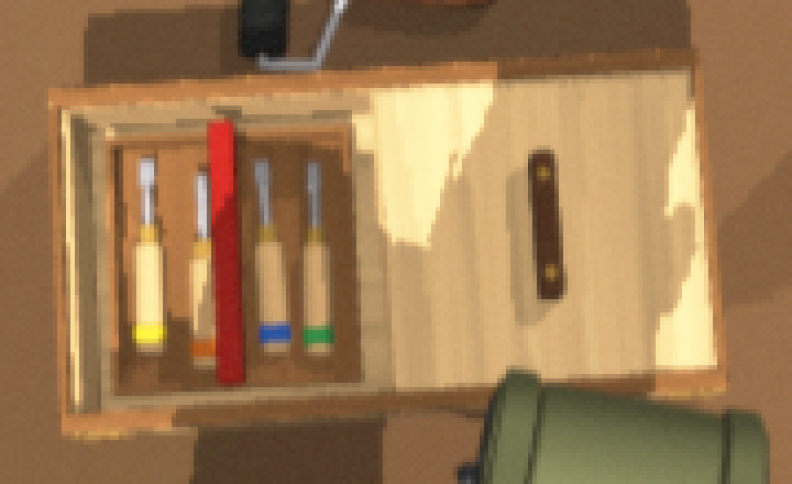

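View pics/sc1.png

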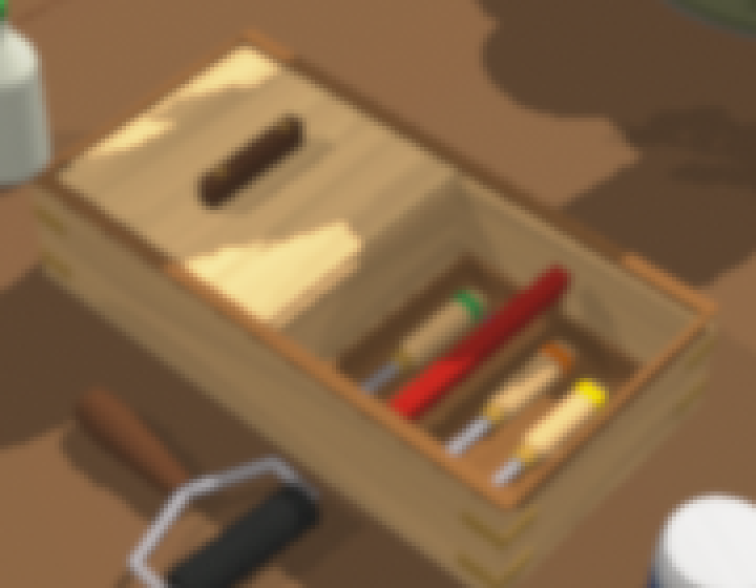

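The cover is now wholly over the stock compartment. In the top crop the red rail runs from (221,121) to (231,383). In the scene crop its -x end is at about (556,268), and its +x end at about (397,408) is partly hidden by the wall. All four gouges are in the tray.

Run:
```python
from m import *
np.set_printoptions(precision=4,suppress=True)
t=imaging.capture("top");s=imaging.capture("scene")
T=np.array([(221,121),(231,383)])/4.4+[164.6,169.6]
S=np.array([(397,408),(556,268)])/4.2+[214.6,149.6]
p=tri([T,S],[t,s]); print(p,np.linalg.norm(p[0]-p[1]))
q=np.array([ray(x,.076,t) for x in T]); print(q,q.mean(0),np.linalg.norm(q[0]-q[1]),np.degrees(np.arctan2(*(q[0]-q[1])[[1,0]])))
# red mask centroid, as check (top view)
a=t["color"].astype(int); m=((a[...,0]>110)&(a[...,1]<45)&(a[...,2]<60)); m[:170]=0;m[280:]=0;m[:,:165]=0;m[:,345:]=0
v,u=np.nonzero(m); print(cv2.minAreaRect(np.c_[u,v].astype(np.float32)), ray((u.mean(),v.mean()),.076,t), T.mean(0))
print(go([*q.mean(0)[:2],.17]))
```

```text
[[0.6294 0.166  0.0739]
 [0.4696 0.157  0.071 ]] 0.16009281944381076
[[0.63   0.1646 0.076 ]
 [0.4684 0.1576 0.076 ]] [0.5492 0.1611 0.076 ] 0.16178087407798797 2.45784187690272
((215.95504760742188, 228.01651000976562), (56.12575149536133, 5.603487968444824), 88.26429748535156) [0.5326 0.1596 0.076 ] [215.9636 226.8727]
[-14.92  19.56   2.44]
```

The rail's top is at about 0.073 m (0.076 expected), its length is 162 mm, and its centre is at (0.549, 0.161), box y about 98 mm, so it all agrees. I'll move above it.

```bash
python3 -m creep '[{"tx":-2,"ty":3,"tz":0,"rx":0,"ry":0,"rz":0},{"tx":-4.5,"ty":6,"tz":0,"rx":0,"ry":0,"rz":0},{"tx":-7,"ty":9,"tz":0,"rx":0,"ry":0,"rz":0},{"tx":-9,"ty":12,"tz":0,"rx":0,"ry":0,"rz":0},{"tx":-11.5,"ty":15,"tz":0,"rx":0,"ry":0,"rz":0.3}]'
python3 -m creep '[{"tx":-2,"ty":2.5,"tz":0.5,"rx":0,"ry":0,"rz":0},{"tx":-3.4,"ty":4.4,"tz":2,"rx":0,"ry":0,"rz":0},{"tx":-3.4,"ty":4.5,"tz":3.5,"rx":0,"ry":0,"rz":0},{"tx":-3.4,"ty":4.5,"tz":4.5,"rx":0,"ry":0,"rz":0},{"tx":-3.4,"ty":4.5,"tz":4.5,"rx":0,"ry":0,"rz":0}]'
python3 -c "
from m import *
print(go([.5494,.161,.068]), R.from_rotvec(r.read_state()['eef_rot']).as_matrix().round(3))"
```

```text
time: 5.23
position: [0.518, 0.116, 0.1932]
eef_rot: [0.081, -3.14, 0.0]
contact_force: [0.5, -0.7, 0.2]
finger_gap: 0.0514
finger_force: 0.0
time: 5.65
position: [0.5477, 0.1606, 0.1459]
eef_rot: [0.081, -3.136, 0.002]
contact_force: [-0.3, -1.2, -0.3]
finger_gap: 0.0513
finger_force: 0.0
[-0.21  0.04  7.78] [[-0.999 -0.052 -0.005]
 [-0.052  0.999 -0.001]
 [ 0.005 -0.001 -1.   ]]
```

```bash
python3 -m creep '[{"tx":0,"ty":0,"tz":1,"rx":0,"ry":0,"rz":0},{"tx":0,"ty":0,"tz":3,"rx":0,"ry":0,"rz":0},{"tx":0,"ty":0,"tz":5,"rx":0,"ry":0,"rz":0},{"tx":0,"ty":0,"tz":6.5,"rx":0,"ry":0,"rz":0},{"tx":0,"ty":0,"tz":6.5,"rx":0,"ry":0,"rz":0}]'
python3 -c "
from m import *
print(go([.5494,.161,.068]), R.from_rotvec(r.read_state()['eef_rot']).as_matrix().round(3))"
```

```text
time: 6.07
position: [0.5472, 0.1597, 0.0815]
eef_rot: [0.079, -3.137, 0.001]
contact_force: [-0.4, -0.3, -0.6]
finger_gap: 0.0512
finger_force: 0.0
[-0.23  0.12  1.35] [[-0.999 -0.05  -0.003]
 [-0.05   0.999 -0.001]
 [ 0.003 -0.001 -1.   ]]
```

```bash
python3 -m creep '[{"tx":-0.1,"ty":0.1,"tz":0.7,"rx":0,"ry":0,"rz":0},{"tx":-0.1,"ty":0.1,"tz":1.4,"rx":0,"ry":0,"rz":0},{"tx":-0.1,"ty":0.1,"tz":1.4,"rx":0,"ry":0,"rz":0},{"tx":-0.1,"ty":0.1,"tz":1.4,"rx":0,"ry":0,"rz":0}]'
python3 -m creep '[{"tx":0,"ty":0,"tz":0,"rx":0,"ry":0,"rz":0},{"tx":0,"ty":0,"tz":0,"rx":0,"ry":0,"rz":0},{"tx":0,"ty":0,"tz":0,"rx":0,"ry":0,"rz":0},{"tx":0,"ty":0,"tz":0,"rx":0,"ry":0,"rz":0},{"tx":0,"ty":0,"tz":0,"rx":0,"ry":0,"rz":0}]' 0
python3 -c "
from m import *
print(go([.5494,.161,.067]), R.from_rotvec(r.read_state()['eef_rot']).as_matrix().round(4))"
```

```text
time: 6.4
position: [0.5493, 0.1616, 0.0703]
eef_rot: [-0.08, 3.14, 0.0]
contact_force: [0.6, 0.2, 1.1]
finger_gap: 0.0514
finger_force: 0.0
time: 6.82
position: [0.5496, 0.162, 0.0708]
eef_rot: [-0.08, 3.139, 0.001]
contact_force: [-1.4, 3.7, 5.9]
finger_gap: 0.015
finger_force: 59.9
[ 0.02 -0.1   0.38] [[-9.987e-01 -5.120e-02  1.500e-03]
 [-5.120e-02  9.987e-01  7.000e-04]
 [-1.500e-03  7.000e-04 -1.000e+00]]
```

The rail is gripped centrally. I'll lift gently, 18.4 cm in total, starting with a small test lift.

```bash
python3 -m creep '[{"tx":0,"ty":0,"tz":-0.2,"rx":0,"ry":0,"rz":0},{"tx":0,"ty":0,"tz":-0.5,"rx":0,"ry":0,"rz":0},{"tx":0,"ty":0,"tz":-1,"rx":0,"ry":0,"rz":0},{"tx":0,"ty":0,"tz":-1.5,"rx":0,"ry":0,"rz":0},{"tx":0,"ty":0,"tz":-1.8,"rx":0,"ry":0,"rz":0}]'
python3 -c "
from m import *
s=r.read_state();print(s['moment'],go([.5496,.162,.067]), R.from_rotvec(s['eef_rot']).as_matrix().round(4))"
```

```text
time: 7.23
position: [0.5493, 0.1616, 0.0887]
eef_rot: [-0.08, 3.14, 0.0]
contact_force: [0.0, 0.0, -5.6]
finger_gap: 0.0153
finger_force: 58.6
[-0.0072797  -0.03231375 -0.00963358] [-0.03  0.04  2.17] [[-9.987e-01 -5.120e-02  4.000e-04]
 [-5.120e-02  9.987e-01  0.000e+00]
 [-4.000e-04  0.000e+00 -1.000e+00]]
```

It carries 5.6 N, which matches the tray and gouges. It hangs free and level, so I'll continue.

```bash
python3 -m creep '[{"tx":0,"ty":0,"tz":-0.5,"rx":0,"ry":0,"rz":0},{"tx":0,"ty":0,"tz":-1.3,"rx":0,"ry":0,"rz":0},{"tx":0,"ty":0,"tz":-2.3,"rx":0,"ry":0,"rz":0},{"tx":0,"ty":0,"tz":-3.5,"rx":0,"ry":0,"rz":0},{"tx":0,"ty":0,"tz":-4.7,"rx":0,"ry":0,"rz":0}]'
python3 -m creep '[{"tx":0,"ty":0,"tz":-1.2,"rx":0,"ry":0,"rz":0},{"tx":0,"ty":0,"tz":-2.4,"rx":0,"ry":0,"rz":0},{"tx":0,"ty":0,"tz":-3.6,"rx":0,"ry":0,"rz":0},{"tx":0,"ty":0,"tz":-4.8,"rx":0,"ry":0,"rz":0},{"tx":0,"ty":0,"tz":-6,"rx":0,"ry":0,"rz":0}]'
python3 -m creep '[{"tx":0,"ty":0,"tz":-1.2,"rx":0,"ry":0,"rz":0},{"tx":0,"ty":0,"tz":-2.4,"rx":0,"ry":0,"rz":0},{"tx":0,"ty":0,"tz":-3.6,"rx":0,"ry":0,"rz":0},{"tx":0,"ty":0,"tz":-4.5,"rx":0,"ry":0,"rz":0},{"tx":0,"ty":0,"tz":-5.2,"rx":0,"ry":0,"rz":0}]'
python3 -m creep '[{"tx":0,"ty":0,"tz":-0.4,"rx":0,"ry":0,"rz":0},{"tx":0,"ty":0,"tz":-0.6,"rx":0,"ry":0,"rz":0},{"tx":0,"ty":0,"tz":-0.7,"rx":0,"ry":0,"rz":0},{"tx":0,"ty":0,"tz":-0.7,"rx":0,"ry":0,"rz":0},{"tx":0,"ty":0,"tz":-0.7,"rx":0,"ry":0,"rz":0}]'
python3 - <<'E'
from m import *
s=r.read_state();print(s['moment'], R.from_rotvec(s['eef_rot']).as_matrix().round(4), abs(s['qvel']).max() )
t=imaging.capture("top")["color"];c=imaging.capture("scene")["color"]
a=np.hstack([cv2.resize(t[130:290,130:390],(400,246)),cv2.resize(c[110:330,190:430],(400,367))[:246]]) if 0 else None
A=cv2.resize(t[130:290,130:390],None,fx=1.54,fy=1.54,interpolation=3);B=cv2.resize(c[100:310,200:400],None,fx=1.95,fy=1.95,interpolation=3)
o=np.zeros((max(len(A),len(B)),A.shape[1]+B.shape[1],3),np.uint8);o[:len(A),:A.shape[1]]=A;o[:len(B),A.shape[1]:]=B
cv2.imwrite("pics/end.png",o[:,:800,::-1]);print(o.shape)
E
```

```text
time: 7.65
position: [0.5492, 0.1616, 0.1365]
eef_rot: [-0.08, 3.14, 0.0]
contact_force: [-0.3, 0.4, -5.6]
finger_gap: 0.0147
finger_force: 58.6
time: 8.07
position: [0.5491, 0.1616, 0.1963]
eef_rot: [-0.08, 3.14, 0.0]
contact_force: [0.7, 0.1, -4.9]
finger_gap: 0.0149
finger_force: 58.6
time: 8.48
position: [0.5493, 0.1616, 0.2483]
eef_rot: [-0.08, 3.14, 0.0]
contact_force: [-0.4, 0.6, -5.2]
finger_gap: 0.0149
finger_force: 58.6
time: 8.9
position: [0.549, 0.1615, 0.2535]
eef_rot: [0.08, -3.14, 0.0]
contact_force: [-0.3, 0.1, -5.9]
finger_gap: 0.0145
finger_force: 58.6
[ 0.00016381 -0.02435603  0.05136668] [[-9.987e-01 -5.120e-02 -9.000e-04]
 [-5.120e-02  9.987e-01 -2.000e-04]
 [ 9.000e-04 -2.000e-04 -1.000e+00]] 0.0018456676216163472
(410, 790, 3)
```

View pics/end.png

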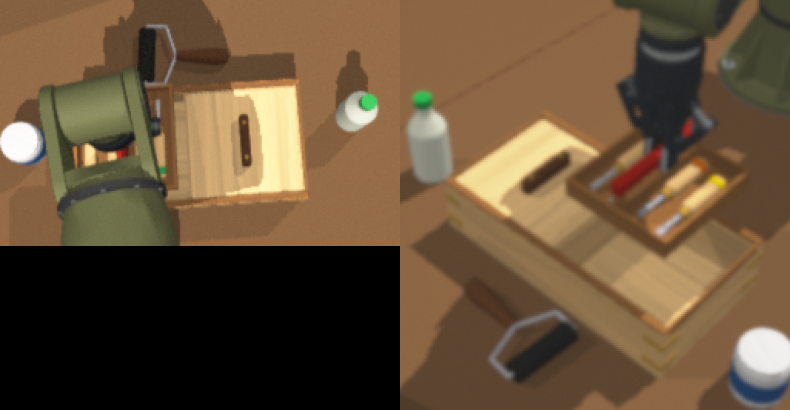

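The right half shows the tray level above its compartment, with green, orange and yellow gouges in view at about (605,180), (675,185) and (695,205). The top view (left half) shows the cover still open, and the can, bottle and brayer unmoved. The blue gouge is hidden behind the rail, but the load stayed at about 5.6 N throughout the lift.

```bash
python3 -c "
from bench import r
print(r.finish_job())"
```

```text
the job is handed in; nothing more can be done
None
```

The cover is open at its far stop, and the arm is holding the tray level and still about 10 cm above its compartment; three gouges are visible, and the fourth (blue) is hidden behind the rail in the last picture, but the steady load suggests it is still in the tray.

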